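# Build the stone-sieve stack on the shaker

## Task

Build the sieve stack on the vibrating base, one part at a time from the bottom up, so that stones will fall through ever finer plates: the receiver pan in the base's seat ring, then the fine (blue), the medium (yellow) and the coarse (red) sieve, and the lid with the black knob on top. Every part must be nested fully into the one below and sit level. Leave the findings tray, the tweezers, the pliers and the dropper bottle where they are.

Things in the scene. Friction and masses are not known exactly. Their poses are not given: they have to be found in the camera images.
- shaker: Fixed vibrating sieve base: round dark housing, 110 mm in diameter, black control panel on its front (-x side), bright plate on springs with a steel seat ring (outside 63 mm, inside 52 mm, 11 mm deep). Origin: centre of the underside at bench level, z up; the ring is centred on it, its top 58 mm above it. The seated pan's origin is 48 mm above this origin.
- receiver_pan: Plain silver pan, open top, closed metal floor. 58 mm outside diameter, 36 mm high, loose, 90 g. Origin: centre of its underside, z up. Lowest 10 mm: tapered skirt (40 mm wide at the foot, 48 at the top); above it the frame to grip, 10 to 36 mm up. The skirt drops into the 52 mm mouth below until the shoulder rests on the rim; fingers reaching below the frame would strike that rim.
- fine_sieve: Blue-framed stone sieve, open top, brass plate (the finest: 1.8 mm holes). 58 mm outside diameter, 36 mm high, loose, 80 g. Origin: centre of the underside of its skirt, z up. Skirt, frame, mouth and fit as for the receiver pan: grip the frame, 10 to 36 mm above the origin. Nested on the pan, its origin is 26 mm above the pan's.
- medium_sieve: Yellow-framed stone sieve, open top, brass plate (medium: 3.8 mm holes). 58 mm outside diameter, 36 mm high, loose, 80 g. Origin: centre of the underside of its skirt, z up. Skirt, frame, mouth and fit as for the receiver pan: grip the frame, 10 to 36 mm above the origin. Nested, its origin is 26 mm above that of the sieve below.
- coarse_sieve: Red-framed stone sieve, open top, brass plate (the coarsest: 7.5 mm holes). 58 mm outside diameter, 36 mm high, loose, 80 g. Origin: centre of the underside of its skirt, z up. Skirt, frame, mouth and fit as for the receiver pan: grip the frame, 10 to 36 mm above the origin. Nested, its origin is 26 mm above that of the sieve below.
- sieve_lid: Silver lid: 58 mm disc, 6 mm thick, over the same 10 mm tapered skirt, with a round black knob. Loose, 60 g. Origin: centre of the underside of its skirt, z up. Disc top 16 mm above the origin; the knob, 22 mm in diameter, stands from 16 to 36 mm (waisted to 19 mm below 23 mm) and is the place to grip. Nested, its origin is 26 mm above that of the sieve below.
- findings_tray: Bystander: shallow clear tray of small findings, 92 x 116 x 13 mm, behind on the left. Origin: centre of the underside. Leave it alone.
- tweezers: Bystander: steel tweezers 170 mm long, 16 mm wide, 8 mm high, lying along the front edge of the bench. Origin: centre of the underside; the length is along its y. Leave them alone.
- pliers: Bystander: pliers with one red and one white handle, 193 x 59 x 12 mm, lying front left. Origin: centre of the underside; the length is along its y. Leave them alone.
- dropper_bottle: Bystander: white plastic dropper bottle, 42 mm in diameter, 120 mm high, standing on the left. Origin: centre of the underside. Leave it standing.
Mind the look-alikes: they are no part of the job. Of the things that look like the medium_sieve, the middle-sized one is meant.

How it is judged:
By the outcome, as a careful person would: the job done as asked, in the order asked, and still so for the second after the job is handed in, with the robot touching nothing.
It also fails if it takes over 115 s, if anything falls off the work surface, if the arm or the gripper's body presses on something with over 40 N, if the wrist force passes 120 N, or if a joint passes its speed limit or range.

## Robot

A 7-joint arm with a two-finger parallel gripper is mounted at the origin on a cart in front of the work surface, level with it; the furniture and walls round the work are solid. World frame = base frame: x ahead of the robot, y to its left, z up, the work surface at z = 0. Lengths are in m, angles in degrees, forces in N, time in s.
With the tool pointing down it reaches from about 0.4 to 0.85 m from the base axis. Payload 10.4 kg.
Tool frame: the origin (TCP) lies between the finger pads; the fingertips stand 19 mm ahead of it and the grasp point (between the pads) is the TCP (robot.tip_reach is the z of the fingertips in the tool frame, in m); z points along the fingers, y is the line along which they close (so a half turn about z gives the same grasp; the last joint's range is limited). The gripper opens to 87 mm and grips with 3 to 60 N. Pads are 19 mm wide; open, the fingers measure 117 mm over their backs; the gripper's body (75 mm by 190 mm) begins 51 mm behind the grasp point.
Start: joints at [-70.222, 19.034, -3.707, 83.658, 1.238, 77.344, -5.071], TCP at [0.225, 0.583, 0.242] pointing down, gripper open.
Joint ranges: [-148.97, 148.97], [-28.65, 121.19], [-84.17, 76.75], [9.2, 138.47], [-72.65, 252.65], [3.7, 117.97], [-149.18, 149.18]. Speed limits (degrees/s): [127.2, 127.2, 159.86, 159.86, 180, 180, 180].

## Interface

Orientations are given as a 3x3 rotation matrix whose columns are the frame's x, y, z axes.
In Python, from bench import robot gives the robot as it stands.
- The arm moves only by the tool send_rows, never from a script. Its argument "increments" is text: rows parted by semicolons, each of 5 numbers parted by spaces: the closure, from 0 (fully open) to 1 (shut), then the shift along the world's x, y, z normalised to -1 to 1, where 1 is 0.05 m, then the turn about the world's z normalised to -1 to 1, where 1 is 0.15 rad. In form: grip x y z turn; .... A call has 1 to 20 rows; each row shifts and turns the commanded pose from where the row before left it; what a row does not reach is not made up. A row lasts 1/10 s, in which the tool goes at most 50 mm and 8.59 degrees, less where a joint would pass 70% of its speed; a pose out of reach is approached as far as the arm can. A call with a number of a shift or a turn outside -1 to 1 is refused whole. A call with a gripper value outside its range is refused whole. The fingers move at their own pace and stop on an object; the grip force is fixed at half the most. Time passes only in rows, so rows that do not move let the fingers close. It gives the time, the measured TCP pose, the force, the opening and the grip force at its end, in the units of the state.
- robot.get_state(): the state, without advancing time (a new reading comes with each control period).
- robot.camera(name): name is "scene" or "top" or "wrist"; returns a dict with "color" (420x560x3 uint8, red, green, blue), "fovy" (degrees; the focal length in pixels is half the picture's height over the tangent of half this angle, whatever the lens; pixels are square), "cx", "cy" (the principal point, pixels), "rvec" (rotation vector, rad) and "tvec" (3), from world to camera coordinates, as OpenCV has them; the wrist camera has in their place "T_tool_cam" (4x4, takes a point from camera to tool coordinates, whose origin is the TCP and whose axes are the flange's). Camera axes: x right, y down, z forward; pixel columns grow to the right and rows downward; lengths in m; the calibration is good to about 2 mm. A picture is of the moment at which its call begins: read the wrist's pose just before it. There is no depth.
- robot.finish_job(): hands the job in; it is judged then, once.
The state is a dict: "time_s": time; "joints": joint angles; "joint_vel": joint speeds; "joint_torque": joint torques, N m; "tcp_pos": TCP position; "tool_rot": TCP orientation; "contact_force": force on the tool from outside, world axes, zero at the start; "moment": the same for the moment, N m; "grip_width": finger opening in m; "grasp_force": force on a finger pad.
Only numpy, scipy, OpenCV 4.12 (cv2) and the standard library are available. Lean on these libraries where they do the work, as an engineer would, in place of code of your own. Each camera call takes 0.05 s, during which the arm holds its last target. There are 200 camera calls.

## Working session

There is one attempt and no reset: what is moved stays moved. The work goes in short steps, Python scripts to look and compute and a tool call to move; the robot and the scene stay as the last step left them, time stands still between calls to the robot, and variables do not carry over. Pictures are saved under pics/ and viewed, at most 14 in all, crops included, and the job is handed in when it is done.

Besides the shell and the picture viewer there is one more tool, called after ">>>" by a JSON object that holds its "name" and its "arguments", one argument or row to a line. send_rows: Moves the arm, as the interface text tells. Scaled input: -1 to 1 covers 0.05 m each way for a shift and 0.15 rad each way for a turn. Its arguments: {"type":"object","properties":{"increments":{"type":"string"}},"required":["increments"]}

```bash
mkdir -p pics; cat > h.py <<'E'
import numpy as np, cv2
from bench import robot
def cam(name, save=None):
    s=robot.get_state(); c=robot.camera(name)
    if save: cv2.imwrite('pics/'+save, c['color'][:,:,::-1])
    f=c['color'].shape[0]/2/np.tan(np.radians(c['fovy'])/2)
    K=np.array([[f,0,c['cx']],[0,f,c['cy']],[0,0,1]])
    if 'rvec' in c:
        R=cv2.Rodrigues(np.array(c['rvec'],float))[0]; t=np.array(c['tvec'],float).ravel()
    else:
        T=np.eye(4); T[:3,:3]=s['tool_rot']; T[:3,3]=s['tcp_pos']
        M=np.linalg.inv(T@np.array(c['T_tool_cam'])); R=M[:3,:3]; t=M[:3,3]
    return c['color'],K,R,t
def ray(K,R,t,u,v,z):
    o=-R.T@t; d=R.T@np.linalg.solve(K,[u,v,1.]); return o+d*(z-o[2])/d[2]
E
python3 - <<'E'
from h import *
for n in ('top','scene'):
    i,K,R,t=cam(n,n+'0.png'); print(n,K[0,0],-R.T@t,R.round(2).tolist())
s=robot.get_state(); print(s['tcp_pos'],s['tool_rot'],s['grip_width'],s['contact_force'])
E
```

```text
top 490.41164169569373 [0.42552881 0.27233975 1.14868179] [[0.02, -1.0, 0.0], [-1.0, -0.02, -0.08], [0.08, 0.0, -1.0]]
scene 482.7872106965548 [ 0.03102916 -0.41817454  0.75700842] [[0.83, -0.55, 0.02], [-0.34, -0.54, -0.77], [0.44, 0.63, -0.64]]
[0.22460758 0.58290548 0.24082708] [[-9.33129198e-01  3.59541019e-01 -3.95064237e-04]
 [ 3.59541230e-01  9.33128419e-01 -1.20763875e-03]
 [-6.55499995e-05 -1.26892486e-03 -9.99999193e-01]] 0.08712247394108673 [-0.38485729 -0.33919707  0.74864422]
```

View pics/top0.png

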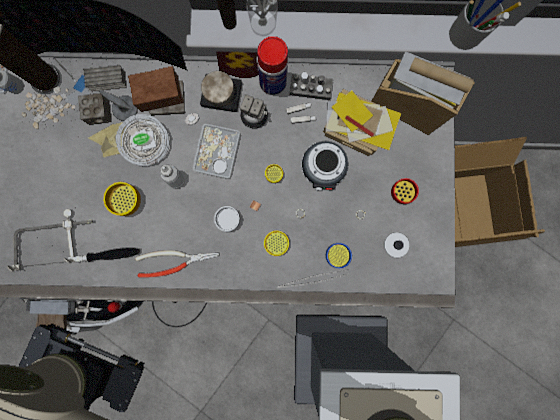

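View pics/scene0.png

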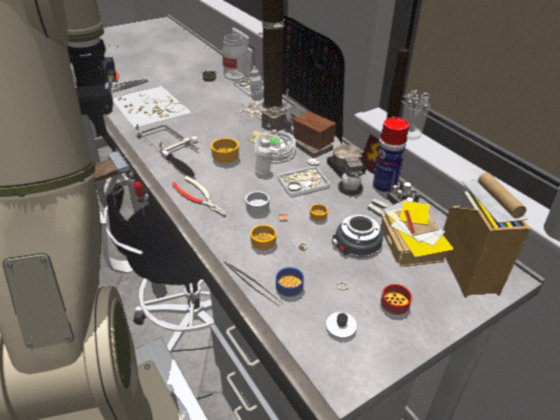

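Top view: pan (228,218), fine/blue (338,255), medium/yellow (277,243; look-alikes at 122,199 large and 274,173 small), coarse/red (404,191), lid (397,244), shaker ring (325,162).

```bash
cat > m.py <<'E'
from h import *
i,K,R,t=cam('top'); hsv=cv2.cvtColor(i,cv2.COLOR_RGB2HSV); H,S,V=[hsv[...,k].astype(int) for k in range(3)]
col={'pan':(V>165)&(S<60),'fine':((H>105)&(H<130)&(S>90)),'med':(H>15)&(H<35)&(S>120),'coarse':((H<8)|(H>172))&(S>120),'lid':(V>165)&(S<60),'shaker':(V>150)&(S<60)}
seed={'pan':(228,218,.036),'fine':(338,255,.036),'med':(277,243,.036),'coarse':(404,191,.036),'lid':(397,244,.016),'shaker':(325,162,.058)}
for n,(u,v,z) in seed.items():
    m=np.zeros(H.shape,np.uint8); w=24; m[v-w:v+w,u-w:u+w]=col[n][v-w:v+w,u-w:u+w]
    ys,xs=np.nonzero(m); h=cv2.convexHull(np.stack([xs,ys],1).astype(np.int32))
    (cu,cv_),r=cv2.minEnclosingCircle(h); p=ray(K,R,t,cu,cv_,z)
    print(n,round(cu,1),round(cv_,1),'r',round(r,1),'diam mm',round(2*r/K[0,0]*(1149-z*1000)),p.round(4)[:2])
i=cv2.resize(i[130:290,190:430],None,fx=3.3,fy=3.3,interpolation=cv2.INTER_CUBIC); cv2.imwrite('pics/crop.png',i[:,:,::-1])
E
python3 m.py
```

```text
pan 225.9 218.1 r 12.8 diam mm 58 [0.4913 0.3837]
fine 338.4 255.2 r 13.1 diam mm 59 [0.4135 0.127 ]
med 276.0 243.0 r 12.8 diam mm 58 [0.4377 0.2685]
coarse 404.5 190.6 r 13.7 diam mm 62 [ 0.564 -0.022]
lid 396.7 244.3 r 12.4 diam mm 57 [ 0.4415 -0.0097]
shaker 327.5 160.0 r 28.6 diam mm 127 [0.6264 0.1572]
```

View pics/crop.png

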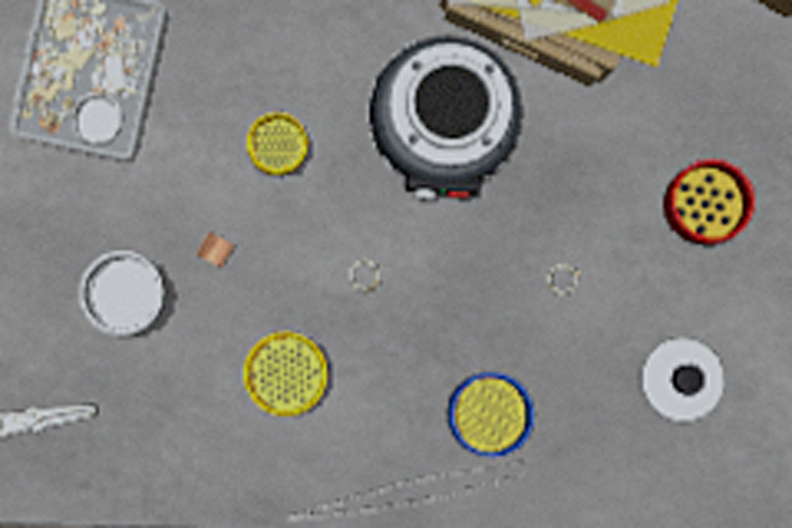

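>>> {"name": "send_rows", "arguments": {
  "increments": "0 .44 -.33 0 0;0 .44 -.33 0 0;0 .44 -.33 0 0;0 .44 -.33 0 0;0 .44 -.33 0 0;0 .44 -.33 0 0;0 .44 -.33 0 0;0 .44 -.33 0 0;0 .44 -.33 0 0;0 .44 -.33 0 0;0 .44 -.33 0 0;0 .44 -.33 0 0;0 0 0 0 0;0 0 0 0 0"
}}

```text
time_s: 1.55
tcp_pos: [0.4888, 0.3848, 0.2412]
tool_rot: [[-0.933, 0.361, -0.001], [0.361, 0.933, -0.0], [0.0, -0.0, -1.0]]
contact_force: [0.0, 1.1, -0.3]
grip_width: 0.0868
grasp_force: 0.0
```

```bash
python3 - <<'E'
from h import *
i,K,R,t=cam('wrist','w1.png'); print(-R.T@t,R.round(2).tolist(),K[0,0]); s=robot.get_state(); print(s['joints'],s['tcp_pos'])
E
```

```text
[0.41096252 0.41620414 0.3842932 ] [[0.36, 0.93, 0.0], [0.89, -0.34, 0.3], [0.28, -0.11, -0.95]] 373.0039080331773
[-47.39500346  18.50702051   6.21581809  84.60548358  -2.05906207
  77.02529688  27.92248929] [0.48806047 0.38575099 0.24127133]
```

View pics/w1.png

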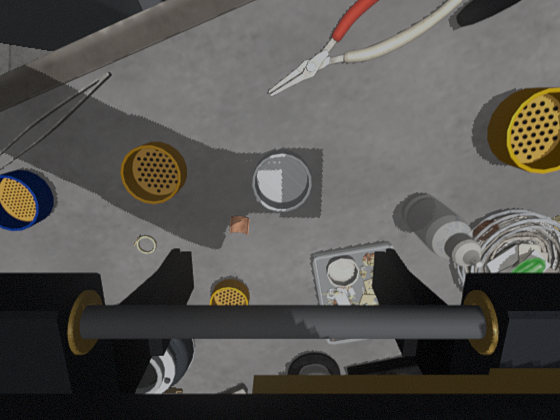

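Wrist view: pan rim about (282,181), medium sieve (154,172), fine sieve at left (20,198); fingers at bottom.

```bash
python3 - <<'E'
from h import *
i,K,R,t=cam('wrist')
def proj(p): q=K@(R@np.array(p)+t); return (q[:2]/q[2]).round(1)
for n,p in dict(pan=(.4913,.3837,.036),med=(.4377,.2685,.036),sh=(.6264,.1572,.058)).items():
    print(n,proj(p),[proj(np.array(p)+d).tolist() for d in ([.029,0,0],[-.029,0,0],[0,.029,0],[0,-.029,0])])
print(ray(K,R,t,282,181,.036),ray(K,R,t,154,172,.036),proj(robot.get_state()['tcp_pos']))
c=cv2.resize(i[130:230,230:330],None,fx=5,fy=5,interpolation=cv2.INTER_CUBIC);cv2.imwrite('pics/w1c.png',c[:,:,::-1])
E
```

```text
pan [280.3 183.2] [[290.9, 210.0], [269.2, 155.2], [308.7, 172.6], [252.4, 193.6]]
med [147.4 174.3] [[161.1, 201.5], [133.1, 145.9], [174.9, 163.6], [120.5, 184.9]]
sh [128.5 376. ] [[141.1, 396.2], [115.4, 355.0], [152.8, 368.0], [104.7, 383.8]]
[0.48982753 0.38600821 0.036     ] [0.43791793 0.27536858 0.036     ] [280.2 289.7]
```

View pics/w1c.png

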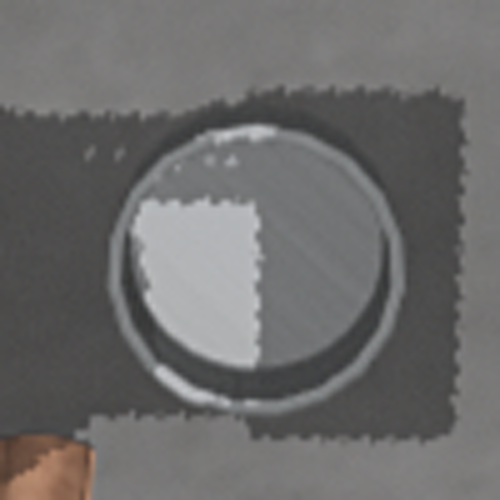

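>>> {"name": "send_rows", "arguments": {
  "increments": "0 .06 -.01 -.36 0;0 0 0 -.36 0;0 0 0 -.36 0;0 0 0 -.36 0;0 0 0 -.36 0;0 0 0 -.36 0;0 0 0 -.36 0;0 0 0 -.36 0;0 0 0 -.36 0;0 0 0 -.36 0;0 0 0 -.36 0;0 0 0 -.11 0;0 0 0 -.11 0;0 0 0 0 0;0 0 0 0 0;1 0 0 0 0;1 0 0 0 0;1 0 0 0 0;1 0 0 0 0;1 0 0 0 0"
}}

```text
time_s: 3.65
tcp_pos: [0.4917, 0.3847, 0.0327]
tool_rot: [[-0.933, 0.36, 0.0], [0.36, 0.933, 0.0], [-0.0, 0.0, -1.0]]
contact_force: [-0.8, -0.8, 1.1]
grip_width: 0.0571
grasp_force: 30.0
```

>>> {"name": "send_rows", "arguments": {
  "increments": "1 0 0 0 0;1 0 0 0 0;1 0 0 0 0"
}}

```text
time_s: 3.95
tcp_pos: [0.4918, 0.3847, 0.0327]
tool_rot: [[-0.933, 0.36, 0.0], [0.36, 0.933, 0.0], [-0.0, 0.0, -1.0]]
contact_force: [-1.6, -1.6, 2.4]
grip_width: 0.0573
grasp_force: 30.0
```

>>> {"name": "send_rows", "arguments": {
  "increments": "1 0 0 .2 0;1 0 0 .45 0;1 0 0 .45 0;1 0 0 .45 0;1 0 0 .45 0;1 0 0 .45 0;1 .22 -.38 .45 0;1 .22 -.38 .45 0;1 .22 -.38 .45 0;1 .22 -.38 .45 0;1 .22 -.38 .45 0;1 .22 -.38 .45 0;1 .22 -.38 .2 0;1 .22 -.38 0 0;1 .22 -.38 0 0;1 .22 -.38 0 0;1 .22 -.38 0 0;1 .22 -.38 0 0;1 0 0 0 0;1 0 0 0 0"
}}

```text
time_s: 5.95
tcp_pos: [0.6236, 0.1566, 0.3004]
tool_rot: [[-0.933, 0.36, 0.0], [0.36, 0.933, 0.0], [0.0, 0.0, -1.0]]
contact_force: [-0.4, 1.1, -1.0]
grip_width: 0.0573
grasp_force: 30.0
```

```bash
python3 - <<'E'
from h import *
i,K,R,t=cam('wrist','w2.png')
def proj(p): q=K@(R@np.array(p)+t); return (q[:2]/q[2]).round(1)
p=np.array((.625,.157,.058)); print(proj(p),[proj(p+d).tolist() for d in ([.0315,0,0],[-.0315,0,0],[0,.0315,0],[0,-.0315,0])])
s=robot.get_state(); print(s['joints'],s['tcp_pos'],s['tool_rot'])
E
```

```text
[281.9 172.1] [[292.4, 198.8], [270.9, 144.1], [310.0, 161.4], [254.3, 182.5]]
[-28.62161667  20.11445781  14.07193493  76.10717581  -4.86321275
  84.34888515  54.06476577] [0.62336854 0.15749567 0.30032755] [[-9.33343230e-01  3.58985248e-01 -8.30882985e-05]
 [ 3.58985088e-01  9.33342987e-01  7.57930453e-04]
 [ 3.49635733e-04  6.77581797e-04 -9.99999709e-01]]
```

View pics/w2.png

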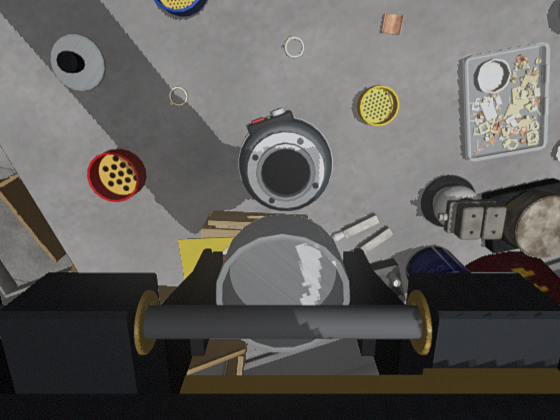

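Wrist view over the shaker: hole of the ring at about (286,171), held pan at (283,275), coarse (117,175), lid (77,62).

```bash
python3 - <<'E'
from h import *
i,K,R,t=cam('wrist'); hsv=cv2.cvtColor(i,cv2.COLOR_RGB2HSV); H,S,V=[hsv[...,k].astype(int) for k in range(3)]
def comp(mask,u,v,z,n):
    k,lab,st,ce=cv2.connectedComponentsWithStats(mask.astype(np.uint8)); l=lab[v,u]
    ys,xs=np.nonzero(lab==l); hh=cv2.convexHull(np.stack([xs,ys],1).astype(np.int32)); e=cv2.fitEllipse(hh)
    print(n,l,[tuple(np.round(x,1)) if not np.isscalar(x) else round(x) for x in e],ray(K,R,t,*e[0],z).round(4),st[l][:4])
comp(V<85,286,171,.056,'hole')
m=((H<8)|(H>172))&(S>120); m[:,:60]=0; m[:140]=0; m[205:]=0;m[:,160:]=0
ys,xs=np.nonzero(m); e=cv2.fitEllipse(cv2.convexHull(np.stack([xs,ys],1).astype(np.int32)));print('red',e,ray(K,R,t,*e[0],.025))
o=robot.get_state()['tcp_pos']
q=K@(R@(np.array(o)+[0,0,.0033])+t); print('tcp rim',q[:2]/q[2])
print('pan rim guess',ray(K,R,t,283,274,.3036)[:2],o)
c=cv2.resize(i[120:350,200:370],None,fx=2.6,fy=2.6); cv2.imwrite('pics/w2c.png',c[:,:,::-1])
E
```

```text
hole 230 [(np.float64(284.4), np.float64(173.2)), (np.float64(47.7), np.float64(49.0)), 87] [0.6273 0.1599 0.056 ] [260 150  50  48]
red ((115.10154724121094, 175.34942626953125), (51.99126434326172, 58.48740768432617), 86.76061248779297) [ 0.56653758 -0.02453839  0.025     ]
tcp rim [280.37560549 293.98458638]
pan rim guess [0.6148255  0.16233613] [0.62326539 0.15790679 0.30029249]
```

View pics/w2c.png

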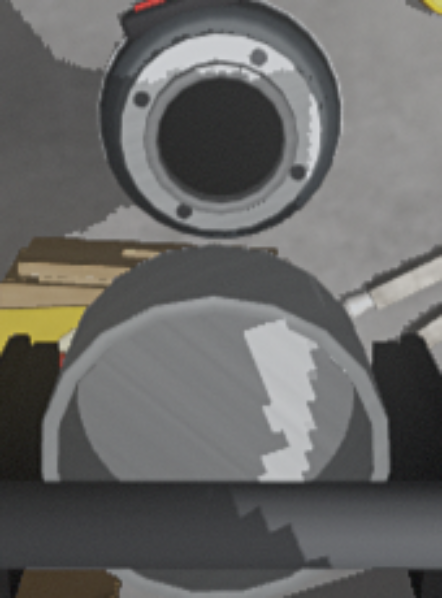

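>>> {"name": "send_rows", "arguments": {
  "increments": "1 .065 0 -.4 0;1 0 0 -.4 0;1 0 0 -.4 0;1 0 0 -.4 0;1 0 0 -.4 0;1 0 0 -.4 0;1 0 0 -.4 0;1 0 0 -.4 0;1 0 0 -.4 0;1 0 0 -.4 0;1 0 0 -.15 0;1 0 0 -.04 0;1 0 0 -.04 0;1 0 0 -.04 0;1 0 0 -.04 0;1 0 0 -.04 0;1 0 0 0 0;1 0 0 0 0"
}}

```text
time_s: 7.85
tcp_pos: [0.627, 0.1567, 0.0827]
tool_rot: [[-0.933, 0.36, 0.0], [0.36, 0.933, 0.0], [-0.0, 0.0, -1.0]]
contact_force: [-0.2, 0.6, -1.3]
grip_width: 0.0574
grasp_force: 30.0
```

>>> {"name": "send_rows", "arguments": {
  "increments": "1 0 0 -.03 0;1 0 0 -.03 0;1 0 0 0 0;1 0 0 0 0"
}}

```text
time_s: 8.25
tcp_pos: [0.6271, 0.1568, 0.0806]
tool_rot: [[-0.933, 0.36, 0.0], [0.36, 0.933, 0.0], [-0.0, 0.001, -1.0]]
contact_force: [-4.1, -0.6, 8.3]
grip_width: 0.0574
grasp_force: 30.0
```

>>> {"name": "send_rows", "arguments": {
  "increments": "0 0 0 0 0;0 0 0 0 0;0 0 0 0 0;0 0 0 0 0;0 0 0 0 0;0 0 0 .2 0;0 0 0 .4 0;0 0 0 .4 0;0 0 0 .4 0;0 0 0 .4 0;0 0 0 .4 0;0 0 0 .4 0;0 0 0 .4 0;0 0 0 .4 0;0 0 0 .4 0;0 0 0 .2 0;0 0 0 0 0;0 0 0 0 0"
}}

```text
time_s: 10.05
tcp_pos: [0.6267, 0.1567, 0.2789]
tool_rot: [[-0.933, 0.36, -0.001], [0.36, 0.933, -0.0], [0.001, -0.0, -1.0]]
contact_force: [0.3, 0.1, 0.1]
grip_width: 0.0873
grasp_force: 0.0
```

```bash
python3 - <<'E'
from h import *
i,K,R,t=cam('wrist')
s=robot.get_state(); print(s['tcp_pos'],s['contact_force'])
a=cv2.resize(i[100:270,190:380],None,fx=2,fy=2)
j,_,_,_=cam('top'); k,_,_,_=cam('scene')
b=cv2.resize(k[170:270,290:440],None,fx=2.5,fy=2.5)
o=np.zeros((340,800,3),np.uint8); o[:340,:380]=a; o[:250,400:775]=b; cv2.imwrite('pics/c3.png',o[:,:,::-1])
def proj(p): q=K@(R@np.array(p)+t); return (q[:2]/q[2]).round(1)
print(proj((.627,.157,.084)))
E
```

```text
[0.62655884 0.15666092 0.27840604] [-0.12177614  0.2059902  -0.21761363]
[281.5 182.1]
```

View pics/c3.png

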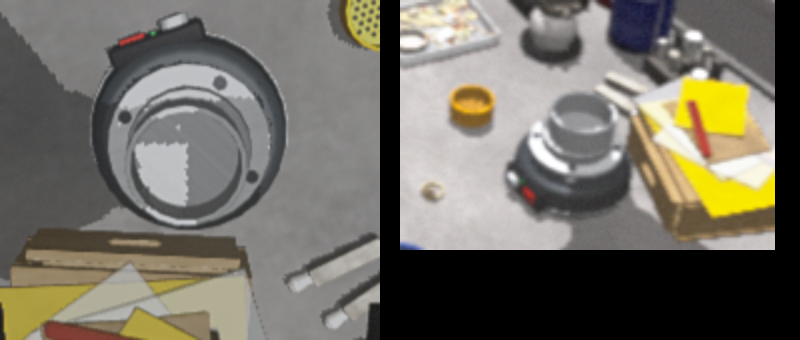

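>>> {"name": "send_rows", "arguments": {
  "increments": "0 -.36 -.05 -.067 0;0 -.36 -.05 -.067 0;0 -.36 -.05 -.067 0;0 -.36 -.05 -.067 0;0 -.36 -.05 -.067 0;0 -.36 -.05 -.067 0;0 -.36 -.05 -.067 0;0 -.36 -.05 -.067 0;0 -.36 -.05 -.067 0;0 -.36 -.05 -.067 0;0 -.36 -.05 -.067 0;0 -.31 -.05 -.067 0;0 0 0 0 0;0 0 0 0 0"
}}

```text
time_s: 11.6
tcp_pos: [0.4137, 0.1267, 0.2393]
tool_rot: [[-0.933, 0.359, 0.0], [0.359, 0.933, 0.0], [-0.0, 0.0, -1.0]]
contact_force: [0.6, -0.2, 0.1]
grip_width: 0.0868
grasp_force: 0.0
```

```bash
cat > loc.py <<'E'
# wrist localisation of a part near the predicted point: colour hull -> ellipse -> ray at rim height; args name x y z
from h import *; import sys
n=sys.argv[1]; p=np.array([float(a) for a in sys.argv[2:5]])
i,K,R,t=cam('wrist'); hsv=cv2.cvtColor(i,cv2.COLOR_RGB2HSV); H,S,V=[hsv[...,k].astype(int) for k in range(3)]
q=K@(R@p+t); u,v=(q[:2]/q[2]).round().astype(int)
m={'fine':(H>105)&(H<130)&(S>80),'med':(H>10)&(H<35)&(S>110),'coarse':((H<8)|(H>172))&(S>120),'knob':(V<60)}[n]
w=45; mm=np.zeros(H.shape,np.uint8); mm[v-w:v+w,u-w:u+w]=m[v-w:v+w,u-w:u+w]
k,lab,st,_=cv2.connectedComponentsWithStats(mm); l=1+np.argmax(st[1:,4]); ys,xs=np.nonzero(lab==l)
e=cv2.fitEllipse(cv2.convexHull(np.stack([xs,ys],1).astype(np.int32)))
c=ray(K,R,t,*e[0],p[2]); s=robot.get_state()
print('pred',u,v,'ell',np.round(e[0],1),np.round(e[1],1),'pos',c.round(4),'box',st[l][:4]); 
print('tcp',s['tcp_pos'].round(4) if hasattr(s['tcp_pos'],'round') else s['tcp_pos'],'joints',np.round(s['joints'],0))
E
python3 loc.py fine .413 .127 .036
```

```text
pred 281 179 ell [281.5 180.2] [59.  59.6] pos [0.4143 0.127  0.036 ] box [252 151  60  59]
tcp [0.414  0.1268 0.2394] joints [-34.  -6.  10. 111.   1.  74.  45.]
```

>>> {"name": "send_rows", "arguments": {
  "increments": "0 0 0 -.4 0;0 0 0 -.4 0;0 0 0 -.4 0;0 0 0 -.4 0;0 0 0 -.4 0;0 0 0 -.4 0;0 0 0 -.4 0;0 0 0 -.4 0;0 0 0 -.4 0;0 0 0 -.4 0;0 0 0 -.15 0;0 0 0 0 0;0 0 0 0 0;1 0 0 0 0;1 0 0 0 0;1 0 0 0 0;1 0 0 0 0;1 0 0 0 0;1 0 0 0 0;1 0 0 0 0"
}}

```text
time_s: 13.65
tcp_pos: [0.4136, 0.1268, 0.0321]
tool_rot: [[-0.933, 0.36, 0.0], [0.36, 0.933, 0.0], [-0.0, 0.0, -1.0]]
contact_force: [-1.1, -0.4, 6.0]
grip_width: 0.0575
grasp_force: 30.0
```

>>> {"name": "send_rows", "arguments": {
  "increments": "1 0 0 .2 0;1 0 0 .45 0;1 0 0 .45 0;1 0 0 .45 0;1 0 0 .45 0;1 0 0 .45 0;1 0 0 .45 0;1 .39 .055 .45 0;1 .39 .055 0 0;1 .39 .055 0 0;1 .39 .055 0 0;1 .39 .055 0 0;1 .39 .055 0 0;1 .39 .055 0 0;1 .39 .055 0 0;1 .39 .055 0 0;1 .39 .055 0 0;1 .37 .055 0 0;1 0 0 0 0;1 0 0 0 0"
}}

```text
time_s: 15.65
tcp_pos: [0.6266, 0.1568, 0.1993]
tool_rot: [[-0.933, 0.36, -0.001], [0.36, 0.933, -0.0], [0.001, -0.001, -1.0]]
contact_force: [-0.3, 0.4, -0.8]
grip_width: 0.0578
grasp_force: 30.0
```

```bash
python3 - <<'E'
from h import *
s=robot.get_state(); print(s['tcp_pos'],s['grip_width'])
i,K,R,t=cam('wrist'); def_=None
c=cv2.resize(i[90:350,190:380],None,fx=2,fy=2); k,_,_,_=cam('scene'); b=cv2.resize(k[120:270,280:440],None,fx=2.4,fy=2.4)
o=np.zeros((520,800,3),np.uint8); o[:,:380]=c; o[:360,400:784]=b; cv2.imwrite('pics/c4.png',o[:,:,::-1])
for p in ((.627,.157,.084),np.array(s['tcp_pos'])+[0,0,.004]): q=K@(R@np.array(p)+t); print(q[:2]/q[2])
E
```

```text
[0.62659188 0.15679435 0.19927364] 0.05781497440233383
[281.25362628 208.79644354]
[279.53804164 295.40643041]
```

View pics/c4.png

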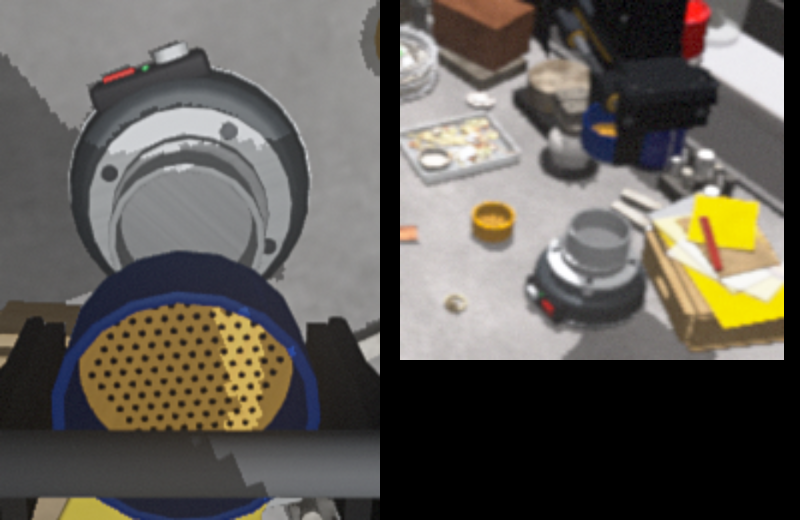

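>>> {"name": "send_rows", "arguments": {
  "increments": "1 0 0 -.4 0;1 0 0 -.4 0;1 0 0 -.4 0;1 0 0 -.4 0;1 0 0 -.09 0;1 0 0 -.035 0;1 0 0 -.035 0;1 0 0 -.035 0;1 0 0 -.035 0;1 0 0 0 0;1 0 0 0 0"
}}

```text
time_s: 16.85
tcp_pos: [0.6271, 0.157, 0.1081]
tool_rot: [[-0.933, 0.36, 0.0], [0.36, 0.933, 0.0], [-0.0, 0.0, -1.0]]
contact_force: [0.6, -0.1, -1.1]
grip_width: 0.0572
grasp_force: 30.0
```

>>> {"name": "send_rows", "arguments": {
  "increments": "1 0 0 -.03 0;1 0 0 -.02 0;1 0 0 0 0;1 0 0 0 0"
}}

```text
time_s: 17.25
tcp_pos: [0.6272, 0.157, 0.1062]
tool_rot: [[-0.933, 0.36, 0.001], [0.36, 0.933, 0.0], [-0.0, 0.001, -1.0]]
contact_force: [-2.7, -0.1, 4.8]
grip_width: 0.0571
grasp_force: 30.0
```

>>> {"name": "send_rows", "arguments": {
  "increments": "0 0 0 0 0;0 0 0 0 0;0 0 0 0 0;0 0 0 0 0;0 0 0 .2 0;0 0 0 .4 0;0 0 0 .4 0;0 0 0 .4 0;0 0 0 .4 0;0 -.38 .23 .4 0;0 -.38 .23 .4 0;0 -.38 .23 0 0;0 -.38 .23 0 0;0 -.38 .23 0 0;0 -.38 .23 0 0;0 -.38 .23 0 0;0 -.38 .23 0 0;0 -.37 .22 0 0;0 -.37 .22 0 0;0 0 0 0 0"
}}

```text
time_s: 19.25
tcp_pos: [0.4359, 0.273, 0.2363]
tool_rot: [[-0.934, 0.356, 0.0], [0.356, 0.934, 0.001], [0.0, 0.001, -1.0]]
contact_force: [-0.5, -0.0, -0.5]
grip_width: 0.0867
grasp_force: 0.0
```

```bash
python3 loc.py med .438 .27 .036;python3 loc.py med .438 .27 .036
```

```text
pred 279 184 ell [278.5 183.8] [60.  62.1] pos [0.4381 0.2699 0.036 ] box [249 153  60  62]
tcp [0.4373 0.2718 0.2363] joints [-43.   5.   7. 101.  -1.  74.  33.]
pred 279 182 ell [279.1 181.8] [60.  62.4] pos [0.438  0.2698 0.036 ] box [249 151  61  62]
tcp [0.4382 0.271  0.2361] joints [-43.   5.   7. 101.  -1.  74.  33.]
```

>>> {"name": "send_rows", "arguments": {
  "increments": "0 0 -.02 -.4 0;0 0 0 -.4 0;0 0 0 -.4 0;0 0 0 -.4 0;0 0 0 -.4 0;0 0 0 -.4 0;0 0 0 -.4 0;0 0 0 -.4 0;0 0 0 -.4 0;0 0 0 -.4 0;0 0 0 -.08 0;0 0 0 0 0;0 0 0 0 0;1 0 0 0 0;1 0 0 0 0;1 0 0 0 0;1 0 0 0 0;1 0 0 0 0;1 0 0 0 0;1 0 0 0 0"
}}

```text
time_s: 21.35
tcp_pos: [0.438, 0.27, 0.0315]
tool_rot: [[-0.933, 0.36, 0.0], [0.36, 0.933, 0.0], [-0.0, 0.0, -1.0]]
contact_force: [-1.2, -0.2, 1.9]
grip_width: 0.0567
grasp_force: 29.8
```

>>> {"name": "send_rows", "arguments": {
  "increments": "1 0 0 .2 0;1 0 0 .4 0;1 0 0 .4 0;1 0 0 .4 0;1 0 0 .4 0;1 0 0 .4 0;1 0 0 .4 0;1 0 0 .4 0;1 .38 -.23 .4 0;1 .38 -.23 0 0;1 .38 -.23 0 0;1 .38 -.23 0 0;1 .38 -.23 0 0;1 .38 -.23 0 0;1 .38 -.23 0 0;1 .38 -.23 0 0;1 .37 -.22 0 0;1 .37 -.22 0 0;1 0 0 0 0;1 0 0 0 0"
}}

```text
time_s: 23.35
tcp_pos: [0.6267, 0.1559, 0.2014]
tool_rot: [[-0.933, 0.36, -0.001], [0.36, 0.933, 0.0], [0.001, -0.0, -1.0]]
contact_force: [-0.8, 1.0, -1.1]
grip_width: 0.0569
grasp_force: 29.8
```

```bash
python3 - <<'E'
from h import *
i,K,R,t=cam('wrist'); s=robot.get_state(); print(s['tcp_pos'],s['grip_width'])
c=cv2.resize(i[90:350,190:380],None,fx=2,fy=2); cv2.imwrite('pics/c5.png',c[:,:,::-1])
for p in ((.627,.157,.110),np.array(s['tcp_pos'])+[0,0,.004]): q=K@(R@np.array(p)+t); print((q[:2]/q[2]-[190,90])*2)
E
```

```text
[0.62636522 0.15660513 0.20149502] 0.056838016224905794
[184.41610208 258.60879347]
[181.48112256 408.76670577]
```

View pics/c5.png

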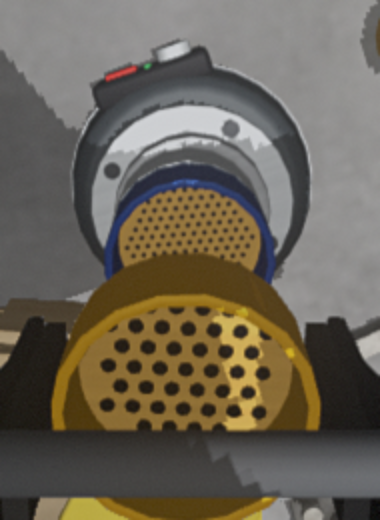

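>>> {"name": "send_rows", "arguments": {
  "increments": "1 .01 .015 -.4 0;1 0 0 -.4 0;1 0 0 -.4 0;1 0 0 -.02 0;1 0 0 -.035 0;1 0 0 -.035 0;1 0 0 -.035 0;1 0 0 -.035 0;1 0 0 0 0;1 0 0 0 0"
}}

```text
time_s: 24.4
tcp_pos: [0.6275, 0.1567, 0.1335]
tool_rot: [[-0.933, 0.36, 0.0], [0.36, 0.933, 0.0], [-0.0, 0.0, -1.0]]
contact_force: [-0.4, -0.3, 0.5]
grip_width: 0.0567
grasp_force: 29.8
```

>>> {"name": "send_rows", "arguments": {
  "increments": "1 0 0 -.03 0;1 0 0 -.02 0;1 0 0 0 0;1 0 0 0 0"
}}

```text
time_s: 24.8
tcp_pos: [0.6277, 0.1568, 0.1315]
tool_rot: [[-0.933, 0.36, 0.001], [0.36, 0.933, 0.0], [-0.0, 0.001, -1.0]]
contact_force: [-1.4, 0.2, 4.4]
grip_width: 0.0569
grasp_force: 29.8
```

>>> {"name": "send_rows", "arguments": {
  "increments": "0 0 0 0 0;0 0 0 0 0;0 0 0 0 0;0 0 0 0 0;0 0 0 .2 0;0 0 0 .4 0;0 0 0 .4 0;0 0 0 .4 0;0 0 0 .4 0;0 -.125 -.36 .4 0;0 -.125 -.36 0 0;0 -.125 -.36 0 0;0 -.125 -.36 0 0;0 -.125 -.36 0 0;0 -.125 -.36 0 0;0 -.125 -.36 0 0;0 -.125 -.36 0 0;0 -.125 -.36 0 0;0 -.125 -.36 0 0;0 0 0 0 0"
}}

```text
time_s: 26.8
tcp_pos: [0.5642, -0.027, 0.2412]
tool_rot: [[-0.932, 0.363, 0.0], [0.363, 0.932, -0.001], [-0.001, -0.001, -1.0]]
contact_force: [-0.5, 0.6, 0.7]
grip_width: 0.087
grasp_force: 0.0
```

```bash
python3 loc.py coarse .565 -.023 .036;python3 loc.py coarse .565 -.023 .036
```

```text
pred 285 178 ell [285.2 179. ] [58.7 60.3] pos [ 0.5654 -0.0234  0.036 ] box [256 149  59  60]
tcp [ 0.5646 -0.025   0.2411] joints [-19.  11.  20.  94.  -4.  75.  70.]
pred 283 179 ell [282.8 179.2] [58.7 60.6] pos [ 0.5652 -0.0234  0.036 ] box [254 149  59  61]
tcp [ 0.5649 -0.0236  0.241 ] joints [-19.  11.  20.  94.  -4.  75.  70.]
```

Coarse at (.565,-.024); descend 0.209 m.

>>> {"name": "send_rows", "arguments": {
  "increments": "0 0 0 -.4 0;0 0 0 -.4 0;0 0 0 -.4 0;0 0 0 -.4 0;0 0 0 -.4 0;0 0 0 -.4 0;0 0 0 -.4 0;0 0 0 -.4 0;0 0 0 -.4 0;0 0 0 -.4 0;0 0 0 -.18 0;0 0 0 0 0;0 0 0 0 0;1 0 0 0 0;1 0 0 0 0;1 0 0 0 0;1 0 0 0 0;1 0 0 0 0;1 0 0 0 0;1 0 0 0 0"
}}

```text
time_s: 28.9
tcp_pos: [0.5651, -0.0233, 0.0321]
tool_rot: [[-0.933, 0.36, 0.0], [0.36, 0.933, 0.0], [-0.0, 0.0, -1.0]]
contact_force: [-2.1, -0.5, 3.6]
grip_width: 0.0578
grasp_force: 30.0
```

>>> {"name": "send_rows", "arguments": {
  "increments": "1 0 0 .2 0;1 0 0 .45 0;1 0 0 .45 0;1 0 0 .45 0;1 0 0 .45 0;1 0 0 .45 0;1 0 0 .45 0;1 0 0 .45 0;1 .125 .36 .45 0;1 .125 .36 .2 0;1 .125 .36 0 0;1 .125 .36 0 0;1 .125 .36 0 0;1 .125 .36 0 0;1 .125 .36 0 0;1 .125 .36 0 0;1 .125 .36 0 0;1 .125 .36 0 0;1 0 0 0 0;1 0 0 0 0"
}}

```text
time_s: 30.9
tcp_pos: [0.6276, 0.1571, 0.2315]
tool_rot: [[-0.933, 0.359, -0.0], [0.359, 0.933, -0.001], [0.0, -0.001, -1.0]]
contact_force: [0.7, -0.4, -0.9]
grip_width: 0.058
grasp_force: 30.0
```

```bash
python3 - <<'E'
from h import *
i,K,R,t=cam('wrist'); s=robot.get_state(); print(s['tcp_pos'],s['grip_width'])
c=cv2.resize(i[90:350,190:380],None,fx=2,fy=2); cv2.imwrite('pics/c6.png',c[:,:,::-1])
for p in ((.627,.157,.136),np.array(s['tcp_pos'])+[0,0,.004]): q=K@(R@np.array(p)+t); print((q[:2]/q[2]-[190,90])*2)
E
```

```text
[0.62758623 0.15620213 0.23174896] 0.057644073014541025
[180.38425043 253.35764227]
[175.0808077  412.86740949]
```

View pics/c6.png

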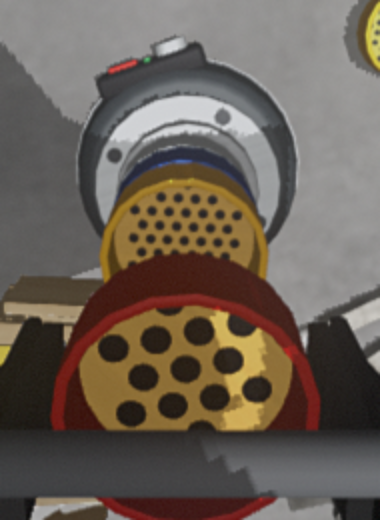

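>>> {"name": "send_rows", "arguments": {
  "increments": "1 0 .01 -.4 0;1 0 0 -.4 0;1 0 0 -.4 0;1 0 0 -.09 0;1 0 0 -.035 0;1 0 0 -.035 0;1 0 0 -.035 0;1 0 0 -.035 0;1 0 0 0 0;1 0 0 0 0"
}}

```text
time_s: 31.95
tcp_pos: [0.6275, 0.1573, 0.1606]
tool_rot: [[-0.933, 0.36, 0.0], [0.36, 0.933, 0.0], [-0.0, 0.0, -1.0]]
contact_force: [0.5, -0.5, -1.1]
grip_width: 0.0577
grasp_force: 30.0
```

>>> {"name": "send_rows", "arguments": {
  "increments": "1 0 0 -.03 0;1 0 0 -.02 0;1 0 0 0 0;1 0 0 0 0"
}}

```text
time_s: 32.35
tcp_pos: [0.6276, 0.1572, 0.1581]
tool_rot: [[-0.933, 0.36, 0.0], [0.36, 0.933, 0.0], [-0.0, 0.0, -1.0]]
contact_force: [-0.2, 0.3, 2.7]
grip_width: 0.0578
grasp_force: 30.0
```

>>> {"name": "send_rows", "arguments": {
  "increments": "1 0 0 -.015 0;1 0 0 0 0;0 0 0 0 0;0 0 0 0 0;0 0 0 0 0;0 0 0 0 0;0 0 0 .2 0;0 0 0 .4 0;0 0 0 .4 0;0 0 0 .4 0;0 -.37 -.33 .4 0;0 -.37 -.33 0 0;0 -.37 -.33 0 0;0 -.37 -.33 0 0;0 -.37 -.33 0 0;0 -.37 -.33 0 0;0 -.37 -.33 0 0;0 -.37 -.33 0 0;0 -.37 -.33 0 0;0 -.37 -.33 0 0"
}}

```text
time_s: 34.35
tcp_pos: [0.4418, -0.0085, 0.2479]
tool_rot: [[-0.933, 0.36, 0.001], [0.36, 0.933, 0.0], [-0.001, 0.001, -1.0]]
contact_force: [-0.1, -0.9, 0.8]
grip_width: 0.0871
grasp_force: 0.0
```

>>> {"name": "send_rows", "arguments": {
  "increments": "0 0 0 0 0;0 0 0 0 0"
}}

```text
time_s: 34.55
tcp_pos: [0.4427, -0.0077, 0.248]
tool_rot: [[-0.933, 0.36, 0.002], [0.36, 0.933, 0.001], [-0.001, 0.001, -1.0]]
contact_force: [0.9, 0.4, 0.4]
grip_width: 0.0871
grasp_force: 0.0
```

```bash
python3 loc.py knob .4415 -.01 .036; python3 - <<'E'
from h import *
i,K,R,t=cam('wrist'); print((-R.T@t).round(3))
c=cv2.resize(i[110:260,190:370],None,fx=3,fy=3); cv2.imwrite('pics/c7.png',c[:,:,::-1])
E
```

```text
pred 278 177 ell [279.8 176.3] [20.5 21.8] pos [ 0.4414 -0.0082  0.036 ] box [270 166  21  22]
tcp [ 0.443  -0.0073  0.2478] joints [-24.  -6.  18. 110.   2.  75.  62.]
[0.365 0.024 0.391]
```

View pics/c7.png

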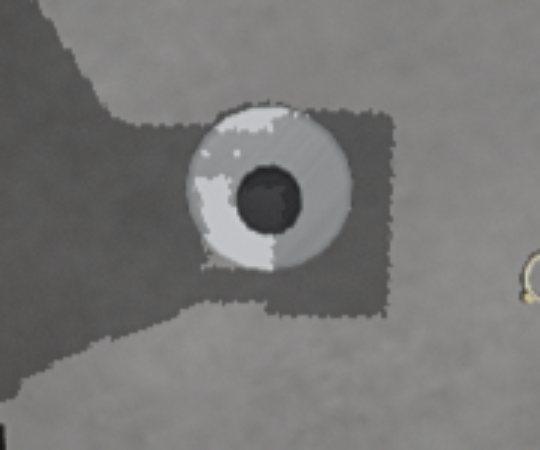

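>>> {"name": "send_rows", "arguments": {
  "increments": "0 -.026 -.03 -.4 0;0 0 0 -.4 0;0 0 0 -.4 0;0 0 0 -.4 0;0 0 0 -.4 0;0 0 0 -.4 0;0 0 0 -.4 0;0 0 0 -.4 0;0 0 0 -.4 0;0 0 0 -.4 0;0 0 0 -.2 0;0 0 0 0 0;0 0 0 0 0;1 0 0 0 0;1 0 0 0 0;1 0 0 0 0;1 0 0 0 0;1 0 0 0 0;1 0 0 0 0;1 0 0 0 0"
}}

```text
time_s: 36.65
tcp_pos: [0.4412, -0.0093, 0.0371]
tool_rot: [[-0.933, 0.36, 0.0], [0.36, 0.933, 0.0], [0.0, 0.0, -1.0]]
contact_force: [0.1, 0.5, -0.6]
grip_width: 0.0388
grasp_force: 0.0
```

>>> {"name": "send_rows", "arguments": {
  "increments": "1 0 0 0 0;1 0 0 0 0;1 0 0 0 0"
}}

```text
time_s: 36.95
tcp_pos: [0.4411, -0.0093, 0.0371]
tool_rot: [[-0.933, 0.36, -0.0], [0.36, 0.933, 0.0], [0.0, -0.0, -1.0]]
contact_force: [0.1, -0.1, -0.4]
grip_width: 0.0206
grasp_force: 30.0
```

>>> {"name": "send_rows", "arguments": {
  "increments": "1 0 0 .2 0;1 0 0 .45 0;1 0 0 .45 0;1 0 0 .45 0;1 0 0 .45 0;1 0 0 .45 0;1 0 0 .45 0;1 .34 .303 .45 0;1 .34 .303 .45 0;1 .34 .303 .45 0;1 .34 .303 .15 0;1 .34 .303 0 0;1 .34 .303 0 0;1 .34 .303 0 0;1 .34 .303 0 0;1 .34 .303 0 0;1 .34 .303 0 0;1 .33 .303 0 0;1 0 0 0 0;1 0 0 0 0"
}}

```text
time_s: 38.95
tcp_pos: [0.6274, 0.1571, 0.2572]
tool_rot: [[-0.933, 0.36, -0.001], [0.36, 0.933, -0.001], [0.0, -0.001, -1.0]]
contact_force: [-0.5, -0.6, -0.1]
grip_width: 0.0203
grasp_force: 30.0
```

```bash
python3 - <<'E'
from h import *
i,K,R,t=cam('wrist'); s=robot.get_state(); print(s['tcp_pos'],s['grip_width'])
c=cv2.resize(i[90:350,190:380],None,fx=2,fy=2); k,_,_,_=cam('scene'); b=cv2.resize(k[70:270,280:440],None,fx=2.4,fy=2.4)
o=np.zeros((520,800,3),np.uint8); o[:,:380]=c; o[:480,400:784]=b; cv2.imwrite('pics/c8.png',o[:,:,::-1])
for p in ((.627,.157,.162),np.array(s['tcp_pos'])-[0,0,.021]): q=K@(R@np.array(p)+t); print((q[:2]/q[2]-[190,90])*2)
E
```

```text
[0.627292   0.15655683 0.25741498] 0.020889706698628947
[180.70602442 254.19623609]
[177.69082135 357.20647461]
```

View pics/c8.png

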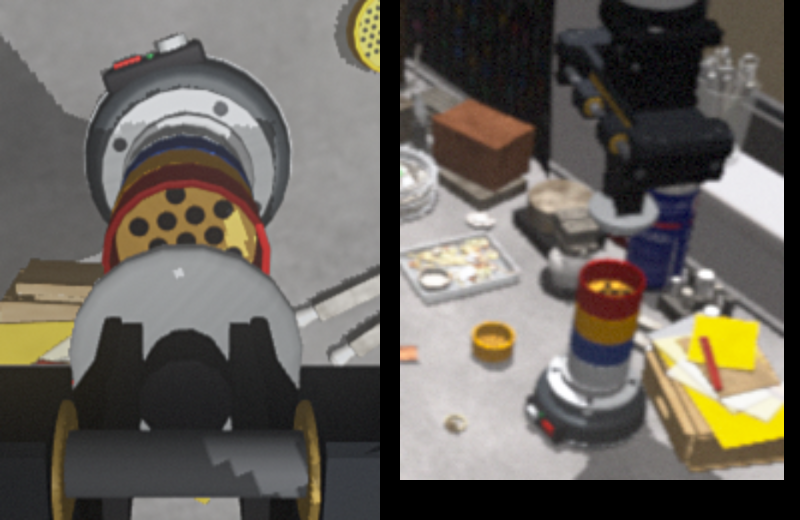

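>>> {"name": "send_rows", "arguments": {
  "increments": "1 0 .01 -.4 0;1 0 0 -.4 0;1 0 0 -.38 0;1 0 0 -.035 0;1 0 0 -.035 0;1 0 0 -.035 0;1 0 0 -.035 0;1 0 0 0 0;1 0 0 0 0"
}}

```text
time_s: 39.95
tcp_pos: [0.6278, 0.1579, 0.1915]
tool_rot: [[-0.933, 0.36, 0.0], [0.36, 0.933, 0.0], [-0.0, 0.0, -1.0]]
contact_force: [0.1, -0.9, 0.2]
grip_width: 0.0204
grasp_force: 30.0
```

>>> {"name": "send_rows", "arguments": {
  "increments": "1 0 0 -.03 0;1 0 0 -.02 0;1 0 0 0 0;1 0 0 0 0"
}}

```text
time_s: 40.35
tcp_pos: [0.6279, 0.1579, 0.1891]
tool_rot: [[-0.933, 0.36, 0.001], [0.36, 0.933, 0.0], [-0.001, 0.001, -1.0]]
contact_force: [-2.0, 0.0, 4.1]
grip_width: 0.0208
grasp_force: 30.0
```

Seated. Release, lift and back away for a last look.

>>> {"name": "send_rows", "arguments": {
  "increments": "0 0 0 0 0;0 0 0 0 0;0 0 0 0 0;0 0 0 0 0;0 0 0 0 0;0 0 0 0 0;0 0 0 0 0;0 0 0 .2 0;0 0 0 .4 0;0 0 0 .4 0;0 0 0 .4 0;0 -.35 0 .3 0;0 -.35 0 0 0;0 -.35 0 0 0;0 -.35 0 0 0;0 -.35 0 0 0;0 -.35 0 0 0;0 -.35 0 0 0;0 0 0 0 0;0 0 0 0 0"
}}

```text
time_s: 42.35
tcp_pos: [0.5056, 0.1579, 0.2745]
tool_rot: [[-0.933, 0.359, 0.001], [0.359, 0.933, 0.001], [-0.001, 0.001, -1.0]]
contact_force: [-0.6, -0.2, 0.9]
grip_width: 0.0869
grasp_force: 0.0
```

```bash
python3 - <<'E'
from h import *
k,_,_,_=cam('scene'); b=cv2.resize(k[100:270,280:440],None,fx=3,fy=3); i=cam('wrist')[0]; j=cam('top')[0]
o=np.zeros((600,800,3),np.uint8); o[:510,:480]=b; o[:240,480:]=cv2.resize(i,(320,240)); o[240:520,480:]=cv2.resize(j[90:300,90:430],(320,280))[:280]
cv2.imwrite('pics/end.png',o[:,:,::-1])
E
```

```text
(no output)
```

View pics/end.png

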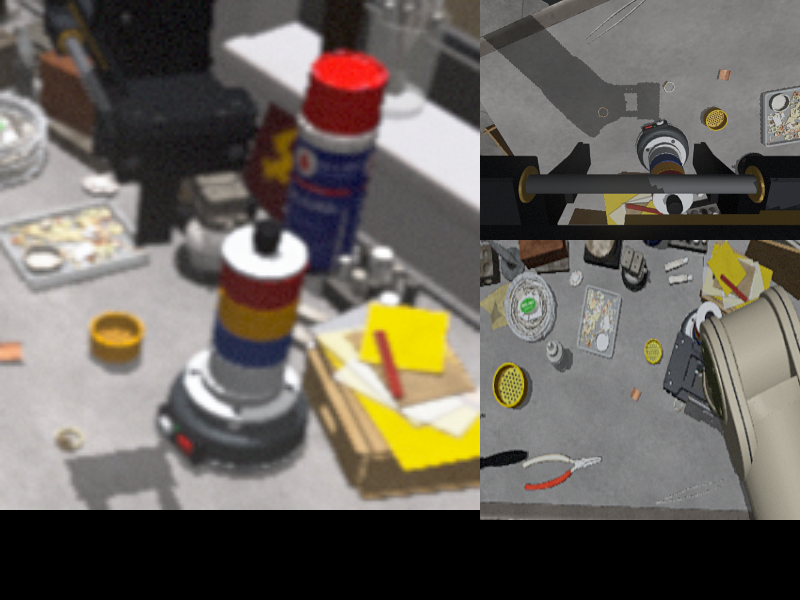

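The stack stands nested and level (lid at about (265,245) in the scene crop), gripper clear, bystanders untouched.

```bash
python3 -c "
from bench import robot
print(robot.finish_job())"
```

```text
the job is handed in; nothing more can be done
None
```

The sieve stack is built on the shaker in the order asked (pan, blue, yellow, red, lid); every part came down to its seated height, the last pictures show the stack level with the bystanders where they were, and I handed the job in at about 42 s (no verdict was returned).

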